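# Check a reamed bush with a go / no-go plug gauge

## Task

Check the bore of the brass bush in the inspection fixture with the double-ended plug gauge: first push the go end (green band) in fully home, until the handle meets the bush, and draw it out again. Then offer the no-go end (red band) to the bore, press it lightly against the step inside the mouth for a moment to confirm it is refused, and lay the gauge back in its rest and let go. The bush plate is clamped somewhere along its guide, not at the zero line, so feel for the bore gently, never forcing the gauge, and leave the other things on the bench alone.

Things in the scene. Friction and masses are not known exactly. Their poses are not given: they have to be found in the camera images.
- fixture: fixed fixture. Dark base 104 x 60 x 12 mm high, two steel posts (outer faces 96 mm apart along x, tops 89 mm up); between them a brass bush plate 48 mm wide (x) and high, 28 mm thick (y), bored through along y. Origin under its centre on the bench top, z up. Includes the plate. From either face: a round recess 21.2 mm diameter, 5 mm deep, with a flat step, then the 17 mm bore right through.
- fixture_zero (a point): zero line of the fixture's guide scale, at the height of the bore axis (60 mm above the bench) and half-way through the plate (faces 14 mm either way along y). y is along the bore, x level across it. The plate is clamped rigidly with the bore axis somewhere 4 to 26 mm to +x of this point: just where is not reported. Height and direction are exact. Either gauge end may be offered from either face.
- gauge_mid (a point): centre of the loose plug gauge (about 0.16 kg, 116 mm long, lying level); y runs along it to the no-go end. Round aluminium handle, 24 mm diameter, 60 mm long (30 mm either side), green band at its go end, red at its no-go end; grasp it across the middle. Go plug fully home: handle against the plate, this point 44 mm from fixture_zero along y; no-go plug on the recess step: 63 mm.
- go_tip (a point): centre of the end face of the go plug (the longer, thinner one: 16 mm diameter, 32 mm long, nose chamfered 1 mm), 62 mm from gauge_mid along the gauge's -y; same axes as gauge_mid
- nogo_tip (a point): centre of the end face of the no-go plug (the shorter, thicker one: 19.5 mm diameter, 24 mm long, nose chamfered 0.8 mm), 54 mm from gauge_mid along the gauge's +y; same axes. It enters only the 5 mm recess and stops on its step.
- gauge: the plug gauge as a body, the same frame as gauge_mid
- gauge_rest: fixed gauge rest: black base 50 x 104 mm, 10 mm high, with two blue V posts 8 mm thick, centred 43 mm either side of the middle along its y, arms up to about 51 mm above the bench. Origin under its centre on the bench top. The gauge lies along its y with the go plug in the V at -y and the no-go plug in the V at +y; free space of 78 mm between the posts.
- rest_centre (a point): where the gauge's centre lies when it is in the middle of the rest, 48 mm above the bench; y along the rest (the handle has 8 mm of play either way along y)
- micrometer_mid (a point): middle of a small outside micrometer lying on the mat, 36 x 123 x 18 mm; leave alone
- screwdriver_mid (a point): middle of a red-handled screwdriver lying on the mat, 27 x 182 x 25 mm; leave alone
- spacer_mid (a point): centre of a loose steel spacer ring lying flat on the bench to the right of the fixture, 46 mm diameter, 12 mm high; leave alone

How it is judged:
By the outcome, as a careful person would: the job done as asked, in the order asked, and still so for the second after the job is handed in, with the robot touching nothing.
It also fails if it takes over 72 s, if anything falls off the work surface, if the arm or the gripper's body presses on something with over 40 N, if the wrist force passes 120 N, or if a joint passes its speed limit or range.

## Robot

A 7-joint arm with a two-finger parallel gripper is mounted at the origin on the work surface; the furniture and walls round the work are solid. World frame = base frame: x ahead of the robot, y to its left, z up, the work surface at z = 0. Lengths are in m, angles in rad, forces in N, time in s.
With the tool pointing down it reaches from about 0.4 to 0.875 m from the base axis. Payload 4.4 kg.
Tool frame: the origin (TCP) lies on the centre line of the jaws, within the pads' length; the fingertips stand 17 mm ahead of it and the grasp point (between the pads) lies 2 mm behind it; x points along the fingers, y is the direction in which the jaws open and shut, and the axes are right-handed (so a half turn about x gives the same grasp; the last joint's range is limited). The gripper opens to 85 mm and grips with 20 to 120 N. Pads are 22 mm wide; open, the fingers measure 114 mm over their backs; the gripper's body (76 mm by 85 mm) begins 54 mm behind the grasp point. The pads swing forward as they close: fully open they stand 13 mm farther back than shut.
Start: joints at [1.056, 0.628, 0.038, 1.517, -0.027, 0.996, -0.02], TCP at [0.282, -0.586, 0.222] pointing down, gripper open.
Joint ranges: [-3.06, 3.06], [-0.37, 2.12], [-1.25, 1.32], [0.18, 2.47], [-1.1, 4.24], [0.23, 1.98], [-2.94, 2.94]. Speed limits (rad/s): [2.57, 2.57, 3.14, 3.14, 3.14, 3.14, 3.14].

## Interface

Orientations are given as [roll, pitch, yaw] about the fixed x, y, z axes, in that order (R = Rz(yaw) Ry(pitch) Rx(roll)).
In Python, from cell import env, eyes, ticket gives the robot as it stands.
- The arm moves only by the shell command python3 -m pendant 'ROWS'. ROWS is JSON, a list of rows, each a list of 7 numbers: the closure, from 0 (fully open) to 1 (shut), then the shift along the tool's x, y, z in units of 40 mm (1.0 is 40 mm), then the turn, a rotation vector about the tool's x, y, z in rad. In form: [[jaw, dx, dy, dz, wx, wy, wz], ...]. A call has 1 to 20 rows; each row is the pose to reach, as a shift and turn from the pose measured when the call began, along the tool's axes at that moment; what a row does not reach only later rows make up. A row lasts 1/8 s, in which the tool goes at most 62.5 mm and 10.7 degrees, less where a joint would pass 70% of its speed; a pose out of reach is approached as far as the arm can. A call with a gripper value outside its range is refused whole. The fingers move at their own pace and stop on an object; the grip force is fixed at half the most. Time passes only in rows, so rows that repeat a pose let the fingers close. It gives the time, the measured TCP pose, the force and the opening at its end, in the units of the state.
- env.read_state(): the state, without advancing time (a new reading comes with each control period).
- eyes.grab_frame(name): name is "scene" or "top" or "wrist"; returns the picture (384x512x3 uint8, red, green, blue); there is no depth.
- eyes.camera_info(name): a dict with "camera_matrix" (3x3 intrinsics, pixels), "R" (3x3) and "t" (3): a world point X has camera coordinates R X + t; the wrist camera has in their place "mount" (4x4, takes a point from camera to tool coordinates, whose origin is the TCP and whose axes are the tool frame's). Camera axes: x right, y down, z forward; pixel columns grow to the right and rows downward; lengths in m; the calibration is good to about 2 mm. A picture is of the moment at which its call begins: read the wrist's pose just before it. camera_info takes no time and is no camera call.
- ticket.close_job(): hands the job in, once; it reports no verdict.
The state is a dict: "clock": time; "q": joint angles; "joint_velocities": joint speeds; "joint_efforts": joint torques, N m; "tool_pos": TCP position; "eef_rot": TCP orientation; "contact_force": force on the tool from outside, world axes, zero at the start; "ft_torque": the same for the moment, N m; "width": finger opening in m.
Only numpy, scipy, OpenCV 4.12 (cv2) and the standard library are available. Lean on these libraries where they do the work, as an engineer would, in place of code of your own. Each camera call takes 0.05 s, during which the arm holds its last target. There are 200 camera calls.

## Working session

There is one attempt and no reset: what is moved stays moved. The work goes in short steps, Python scripts to look and compute and a shell command to move; the robot and the scene stay as the last step left them, time stands still between calls to the robot, and variables do not carry over. Pictures are saved under pics/ and viewed, about 8 in all and at most 12, crops included, and the job is handed in when it is done.

```bash
mkdir -p pics; ls; python3 - <<'E'
from cell import env, eyes
import cv2, numpy as np
s=env.read_state(); print({k:np.round(v,3).tolist() for k,v in s.items()})
for n in ("scene","top"):
    i=eyes.camera_info(n); print(n,{k:np.round(v,4).tolist() for k,v in i.items() if k in("camera_matrix","R","t")})
    cv2.imwrite(f"pics/{n}0.png",eyes.grab_frame(n)[:,:,::-1])
i=eyes.camera_info("wrist");print({k:np.round(v,4).tolist() for k,v in i.items() if k in("camera_matrix","mount")})
E
```

```text
pics
{'clock': 0.0, 'q': [1.056, 0.629, 0.038, 1.518, -0.027, 0.996, -0.02], 'joint_velocities': [-0.0, 0.001, 0.001, 0.001, -0.0, 0.001, -0.001], 'joint_efforts': [-0.0, -56.34, 1.226, -19.345, 0.011, 0.01, -0.0], 'tool_pos': [0.282, -0.585, 0.221], 'eef_rot': [-1.569, 1.569, 2.021], 'contact_force': [-0.176, 1.009, -0.041], 'ft_torque': [-0.034, -0.012, -0.038], 'width': 0.085}
scene {'camera_matrix': [[420.7555, 0.0, 248.0902], [0.0, 420.7555, 191.2627], [0.0, 0.0, 1.0]], 'R': [[-0.8412, -0.5406, 0.0115], [-0.3837, 0.5818, -0.7172], [0.381, -0.6077, -0.6968]], 't': [0.5027, 0.1999, 0.737]}
top {'camera_matrix': [[353.3743, 0.0, 248.7386], [0.0, 353.3743, 190.6872], [0.0, 0.0, 1.0]], 'R': [[0.0209, -0.9998, -0.0021], [-0.9956, -0.0206, -0.0915], [0.0914, 0.004, -0.9958]], 't': [0.0701, 0.5405, 0.8691]}
{'camera_matrix': [[339.8906, 0.0, 256.1941], [0.0, 339.8906, 192.767], [0.0, 0.0, 1.0]], 'mount': [[0.0006, -0.3083, 0.9513, -0.1522], [1.0, -0.0001, -0.0007, -0.0011], [0.0003, 0.9513, 0.3083, -0.0795], [0.0, 0.0, 0.0, 1.0]]}
```

View pics/top0.png

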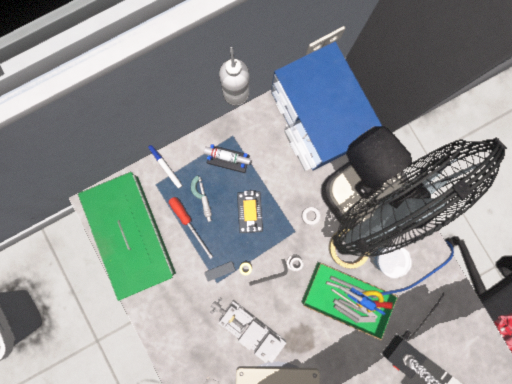

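View pics/scene0.png

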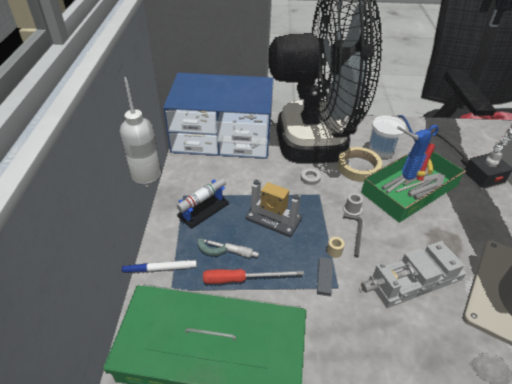

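```bash
cat > h.py <<'E'
from cell import env, eyes
import cv2, numpy as np
from scipy.spatial.transform import Rotation as Rn
def cam(n,s=None):
    i=eyes.camera_info(n); K=np.array(i["camera_matrix"])
    if n!="wrist":
        R=np.array(i["R"]);return K,R,np.array(i["t"])
    s=s or env.read_state(); T=np.eye(4);T[:3,:3]=Rn.from_euler('xyz',s["eef_rot"]).as_matrix();T[:3,3]=s["tool_pos"]
    M=np.linalg.inv(T@np.array(i["mount"]));return K,M[:3,:3],M[:3,3]
def proj(c,X):
    K,R,t=c;p=(K@(R@np.atleast_2d(X).T+t[:,None])).T;return p[:,:2]/p[:,2:]
def ray(c,uv):
    K,R,t=c;return -R.T@t, R.T@np.linalg.inv(K)@np.r_[uv,1.]
def onz(c,uv,z):
    o,d=ray(c,uv);return o+d*(z-o[2])/d[2]
def rows(P,rpy,s=None):
    "shift (units of 40mm) and turn from current pose to target"
    s=s or env.read_state();R=Rn.from_euler('xyz',s["eef_rot"])
    return np.r_[R.inv().apply(np.array(P)-s["tool_pos"])/.04,(R.inv()*Rn.from_euler('xyz',rpy)).as_rotvec()].round(3).tolist()
E
python3 - <<'E'
import cv2,numpy as np
a=cv2.imread('pics/top0.png')[130:250,190:290];b=cv2.imread('pics/scene0.png')[165:265,160:320]
a=cv2.resize(a,None,fx=4,fy=4,interpolation=2);b=cv2.resize(b,None,fx=4.8,fy=4.8,interpolation=2)[:, :]
a=cv2.resize(a,(300,360));b=cv2.resize(b,(496,310))
o=np.zeros((360,800,3),np.uint8);o[:,:300]=a;o[:310,304:]=b;cv2.imwrite('pics/c.png',o)
E
```

```text
(no output)
```

View pics/c.png

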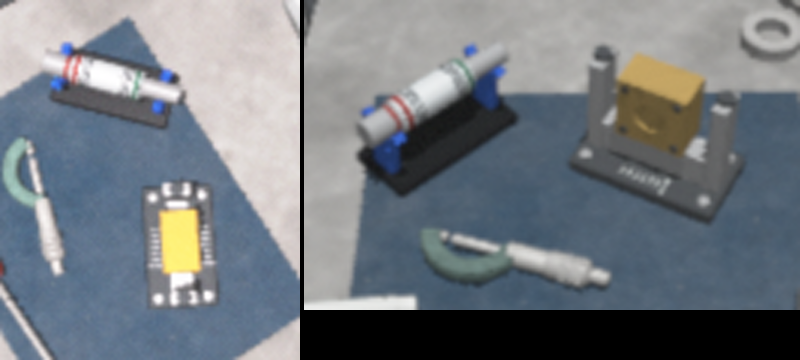

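```bash
python3 - <<'E'
from h import *
c=cam("top");f=lambda u,v,z:onz(c,(190+u/3,130+v/3),z)
B=np.array([f(*p,.012) for p in((145,187),(210,183),(217,302),(150,307))]);print(B.round(4),B.mean(0).round(4))
d=B[0]-B[3]+B[1]-B[2];print('fix yaw',np.degrees(np.arctan2(d[1],d[0])))
P=np.array([f(*p,.084) for p in((160,210),(197,209),(201,272),(163,274))]);print(P.round(4),P.mean(0).round(4))
e=[f(u,v,.048) for u,v in((46,62),(182,94))];print('gauge',np.round(e,4),np.mean(e,0)); d=e[0]-e[1];print(np.degrees(np.arctan2(d[1],d[0])),np.linalg.norm(d))
E
python3 - <<'E'
import sys;sys.path.insert(0,'.')
from h import *
s=env.read_state();print(s['tool_pos'],s['eef_rot'],Rn.from_euler('xyz',s['eef_rot']).as_matrix().round(3))
E
```

```text
[[0.5353 0.108  0.012 ]
 [0.5399 0.0525 0.012 ]
 [0.4389 0.0448 0.012 ]
 [0.4335 0.1014 0.012 ]] [0.4869 0.0767 0.012 ]
fix yaw 4.056506805544913
[[0.5112 0.0934 0.084 ]
 [0.5126 0.0644 0.084 ]
 [0.4634 0.0603 0.084 ]
 [0.4612 0.0899 0.084 ]] [0.4871 0.077  0.084 ]
gauge [[0.6346 0.1914 0.048 ]
 [0.6101 0.078  0.048 ]] [0.62236304 0.13472996 0.048     ]
77.78431540379599 0.11605369712918892
[ 0.28181693 -0.58508181  0.22148811] [-1.56997852  1.5690842   2.02048852] [[-0.001  0.434 -0.901]
 [ 0.002 -0.901 -0.434]
 [-1.    -0.002  0.   ]]
```

```bash
python3 -m pendant '[[0,0,-5.64,-2.99,-0.45,0,0],[0,0,-5.64,-2.99,-0.91,0,0],[0,0,-5.64,-2.99,-0.91,0,0],[0,0,-5.64,-2.99,-0.91,0,0],[0,0,-5.64,-2.99,-0.91,0,0],[0,0,-5.64,-2.99,-0.91,0,0],[0,0,-9.3,-7.48,-0.91,0,0],[0,0,-9.3,-7.48,-0.91,0,0],[0,0,-9.3,-7.48,-0.91,0,0],[0,0,-9.3,-7.48,-0.91,0,0],[0,0,-11.35,-10.13,-0.91,0,0],[0,0,-11.35,-10.13,-0.91,0,0],[0,0,-11.35,-10.13,-0.91,0,0],[0,0.5,-12.53,-14.03,-0.91,0,0],[0,0.5,-12.53,-14.03,-0.91,0,0],[0,0.5,-12.53,-14.03,-0.91,0,0],[0,0.5,-12.53,-14.03,-0.91,0,0],[0,0.5,-12.53,-14.03,-0.91,0,0]]' && python3 - <<'E'
from h import *
s=env.read_state();print(s['clock'],s['q'])
im=eyes.grab_frame("wrist");cv2.imwrite('pics/w1r.png',im[:,:,::-1])
cv2.imwrite('pics/w1.png',cv2.resize(im[:,:,::-1],(800,600),interpolation=2))
np.save('w1.npy',np.r_[s['tool_pos'],s['eef_rot']])
E
```

```text
clock: 2.35
tool_pos: [0.5694, 0.1076, 0.2016]
eef_rot: [-1.239, 1.568, -3.026]
contact_force: [-0.8, -0.1, -0.3]
width: 0.0854
2.35 [-0.03665466  0.56550478 -0.30725953  1.73439042  0.21174097  0.87699945
 -0.65104797]
```

View pics/w1.png

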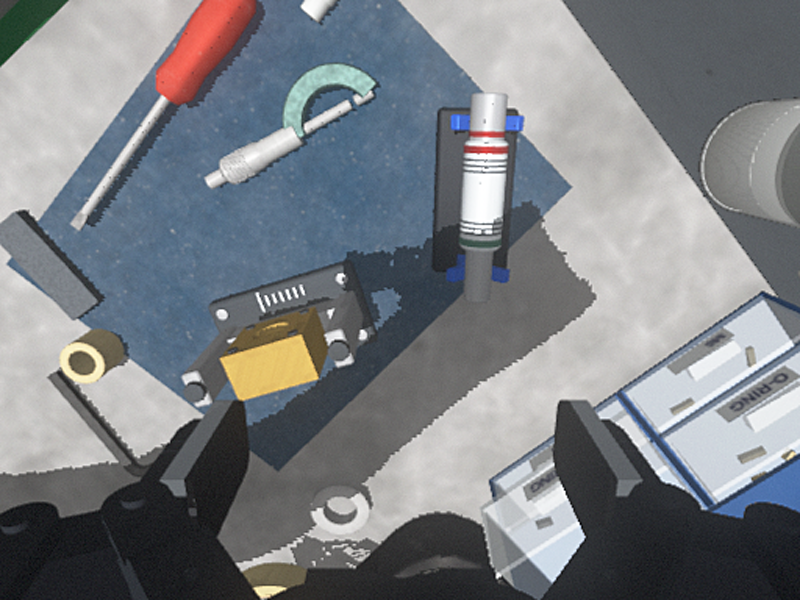

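```bash
python3 - <<'E'
from h import *
im=cv2.imread('pics/w1r.png');p=np.load('w1.npy');s=dict(tool_pos=p[:3],eef_rot=p[3:]);c=cam("wrist",s)
hsv=cv2.cvtColor(im,cv2.COLOR_BGR2HSV)
c0=im[195:265,125:245];cv2.imwrite('pics/w1c.png',cv2.resize(c0,None,fx=6.5,fy=6.5,interpolation=2))
k=512/800
e=[onz(c,(u*k,v*k),z) for u,v,z in((489,94,.053),(478,301,.053))];print(np.round(e,4))
# gauge axis via handle edges rays: centre rows
for v in (175,225): print('handle',onz(c,(484.5*k,v*k),.048).round(4))
print('bases',[onz(c,(u*k,v*k),.012).round(4).tolist() for u,v in((222,314),(342,279))])
print('top plate',[onz(c,(u*k,v*k),.084).round(4).tolist() for u,v in((235,402),(325,380),(220,358))])
print('rest corners',[onz(c,(u*k,v*k),.010).round(4).tolist() for u,v in((440,108),(516,108),(433,270))])
E
```

```text
[[0.6353 0.1933 0.053 ]
 [0.61   0.0812 0.053 ]]
handle [0.6267 0.1521 0.048 ]
handle [0.622  0.1242 0.048 ]
bases [[0.441, 0.095, 0.012], [0.5272, 0.1015, 0.012]]
top plate [[0.4622, 0.0619, 0.084], [0.5159, 0.0643, 0.084], [0.4625, 0.0897, 0.084]]
rest corners [[0.6118, 0.1929, 0.01], [0.6569, 0.183, 0.01], [0.5877, 0.0941, 0.01]]
```

View pics/w1c.png

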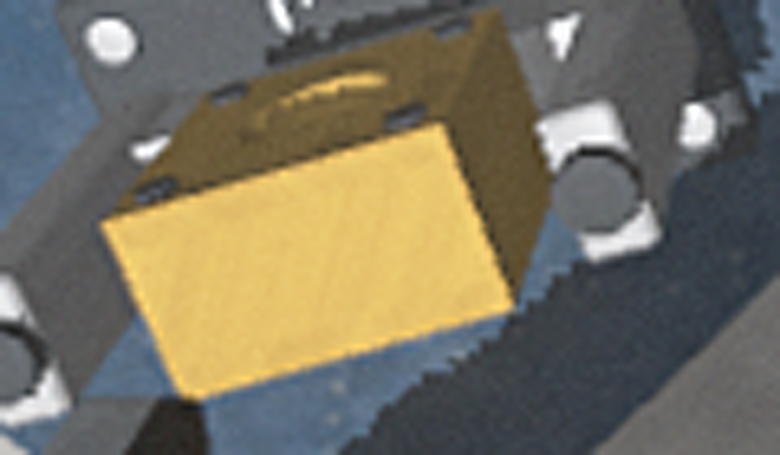

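```bash
python3 - <<'E'
from h import *
p=np.load('w1.npy');s=dict(tool_pos=p[:3],eef_rot=p[3:]);c=cam("wrist",s)
f=lambda u,v,z:onz(c,(125+(u-3)/6.5,195+(v-3)/6.5),z)
P=np.array([f(*q,.084) for q in((103,222),(443,125),(513,308),(190,402))]);print(P.round(4),P.mean(0).round(4))
d=P[1]-P[0]+P[2]-P[3];print('plate yaw',np.degrees(np.arctan2(d[1],d[0])),np.linalg.norm(d)/2)
a,b=f(597,190,.089),f(8,355,.089);print('posts',a.round(4),b.round(4),((a+b)/2).round(4),np.degrees(np.arctan2(*(a-b)[1::-1])))
y=np.radians(4);print('rows to above gauge', rows([.6225,.135,.10],[s['eef_rot'][0],s['eef_rot'][1],s['eef_rot'][2]]))
R=Rn.from_euler('xyz',s['eef_rot']).as_matrix();print('tool y angle',np.degrees(np.arctan2(R[1,1],R[0,1])),R.round(3))
im=cv2.imread('pics/w1r.png')
# gauge edges
hsv=cv2.cvtColor(im,cv2.COLOR_BGR2HSV)
L=[]
for v in range(102,142,4):
    r=im[v,285:335].min(1)>130;x=np.where(r)[0];L.append((285+x.min(),285+x.max(),v))
print(L)
for l,r,v in L[::3]:print(onz(c,((l+r)/2,v),.05).round(4))
E
```

```text
[[0.4622 0.0902 0.084 ]
 [0.5102 0.0939 0.084 ]
 [0.5123 0.0664 0.084 ]
 [0.4654 0.0621 0.084 ]] [0.4875 0.0781 0.084 ]
plate yaw 4.8328237275526185 0.04761365388712324
posts [0.5287 0.0826 0.089 ] [0.446  0.0762 0.089 ] [0.4874 0.0794 0.089 ] 4.406012666872604
rows to above gauge [2.546, 1.157, -0.958, 0.0, -0.0, -0.0]
tool y angle -12.3524337606377 [[-0.003  0.977 -0.214]
 [-0.    -0.214 -0.977]
 [-1.    -0.003  0.001]]
[(np.int64(307), np.int64(321), 102), (np.int64(297), np.int64(316), 106), (np.int64(297), np.int64(312), 110), (np.int64(297), np.int64(323), 114), (np.int64(296), np.int64(322), 118), (np.int64(296), np.int64(322), 122), (np.int64(296), np.int64(322), 126), (np.int64(296), np.int64(321), 130), (np.int64(295), np.int64(321), 134), (np.int64(295), np.int64(320), 138)]
[0.6311 0.1599 0.05  ]
[0.626  0.1506 0.05  ]
[0.6235 0.1406 0.05  ]
[0.6204 0.1304 0.05  ]
```

```bash
python3 -m pendant '[[0,1,1.145,-0.98,0,0,0],[0,2,1.145,-0.98,0,0,0],[0,3,1.145,-0.98,0,0,0],[0,3.7,1.145,-0.98,0,0,0],[0,3.89,1.145,-0.98,0,0,0],[0,3.89,1.145,-0.98,0,0,0],[0.5,3.89,1.145,-0.98,0,0,0],[1,3.89,1.145,-0.98,0,0,0],[1,3.89,1.145,-0.98,0,0,0],[1,3.89,1.145,-0.98,0,0,0],[1,3.89,1.145,-0.98,0,0,0],[1,3.89,1.145,-0.98,0,0,0]]' ; python3 - <<'E'
from h import *
s=env.read_state();print(s['contact_force'],s['ft_torque'])
im=eyes.grab_frame("wrist")[:,:,::-1];cv2.imwrite('pics/w2r.png',im);cv2.imwrite('pics/w2.png',im)
np.save('w2.npy',np.r_[s['tool_pos'],s['eef_rot']])
E
```

```text
clock: 3.9
tool_pos: [0.6244, 0.1363, 0.0501]
eef_rot: [1.853, 1.568, 0.067]
contact_force: [-3.7, -1.9, 20.7]
width: -0.0002
[-3.67177061 -1.88722995 20.71747008] [-0.29872749  0.69499677  0.00663394]
```

View pics/w2.png

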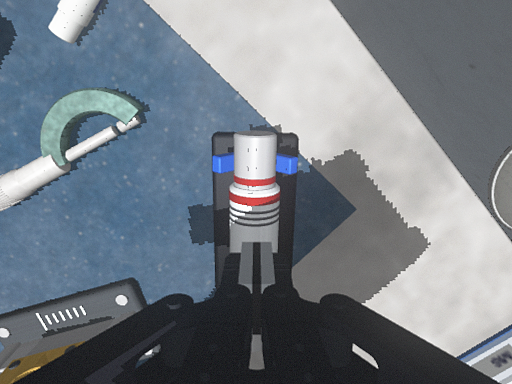

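```bash
python3 - <<'E'
from h import *
im=eyes.grab_frame("scene")[:,:,::-1];cv2.imwrite('pics/s2.png',cv2.resize(im[130:250,140:320],(780,520),interpolation=2))
E
```

```text
(no output)
```

View pics/s2.png

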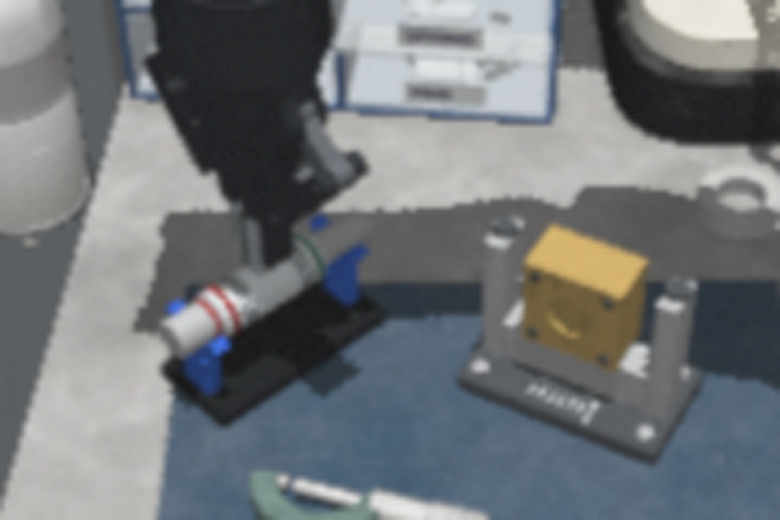

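```bash
python3 -m pendant '[[1,-0.5,0,0,0,0,0],[1,-1,0,0,0,0,0],[0,-1,0,0,0,0,0],[0,-1,0,0,0,0,0],[0,-1,0,0,0,0,0],[0,-1,0,0,0,0,0],[0,-0.5,0,0,0,0,0],[0,0.1,0,0,0,0,0],[0,0.1,0,0,0,0,0],[0,0.1,0,0,0,0,0]]' ; python3 - <<'E'
from h import *
s=env.read_state();print(s['contact_force'],s['ft_torque'])
im=eyes.grab_frame("wrist")[:,:,::-1];cv2.imwrite('pics/w3.png',im)
E
```

```text
clock: 5.25
tool_pos: [0.6244, 0.1364, 0.0458]
eef_rot: [1.888, 1.568, 0.101]
contact_force: [0.4, -0.6, 0.3]
width: 0.0851
[ 0.44065792 -0.58174387  0.31072386] [ 0.0288041  -0.04245358  0.01808488]
```

View pics/w3.png

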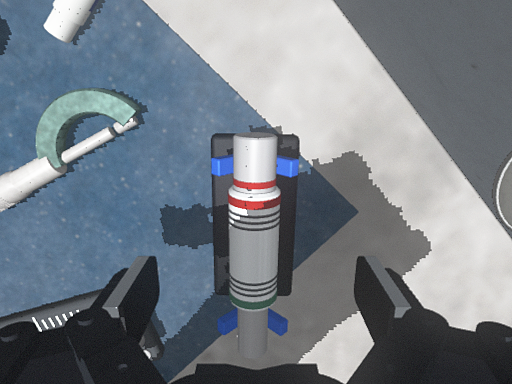

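```bash
python3 -m pendant '[[0.4,0,0,0,0,0,0],[0.6,0,0,0,0,0,0],[1,0,0,0,0,0,0],[1,0,0,0,0,0,0],[1,0,0,0,0,0,0],[1,0,0,0,0,0,0]]' 
```

```text
clock: 6.05
tool_pos: [0.6253, 0.1384, 0.0501]
eef_rot: [2.162, 1.565, 0.375]
contact_force: [-6.9, 0.5, 22.5]
width: 0.0002
```

```bash
python3 -m pendant '[[1,-0.6,0,0,0,0,0],[1,-1.2,0,0,0,0,0],[0,-1.2,0,0,0,0,0],[0,-1.2,0,0,0,0,0],[0,-1.2,0,0,0,0,0],[0,-0.4,0,0,0,0,0],[0,0.4,0,0,0,0,0],[0,0.6,0,0,0,0,0],[0,0.75,0,0,0,0,0],[0,0.75,0,0,0,0,0],[0,0.75,0,0,0,0,0]]' ; python3 -m pendant '[[0.3,0,0,0,0,0,0],[0.55,0,0,0,0,0,0],[0.55,0,0,0,0,0,0],[0.55,0,0,0,0,0,0],[0.55,0,0,0,0,0,0]]'
```

```text
clock: 7.42
tool_pos: [0.6262, 0.1386, 0.0211]
eef_rot: [2.136, 1.563, 0.35]
contact_force: [0.2, -0.2, -0.2]
width: 0.0855
clock: 8.05
tool_pos: [0.6261, 0.1386, 0.021]
eef_rot: [2.135, 1.563, 0.349]
contact_force: [0.7, 0.5, 0.3]
width: 0.0385
```

No contact at z=0.021; continue closing.

```bash
python3 -m pendant '[[0.65,0,0,0,0,0,0],[1,0,0,0,0,0,0],[1,0,0,0,0,0,0],[1,0,0,0,0,0,0],[1,0,0,0,0,0,0]]'; python3 - <<'E'
from h import *
s=env.read_state();print(s['contact_force'],s['ft_torque'],s['clock'])
R=Rn.from_euler('xyz',s['eef_rot']).as_matrix();print(np.degrees(np.arctan2(R[1,1],R[0,1])),R.round(3))
im=eyes.grab_frame("wrist")[:,:,::-1];cv2.imwrite('pics/w4.png',im)
E
```

```text
clock: 8.68
tool_pos: [0.6238, 0.1392, 0.0212]
eef_rot: [2.443, 1.567, 0.657]
contact_force: [-5.9, 0.6, 5.1]
width: 0.022
[-5.86841759  0.61620435  5.10030481] [ 0.17394369  1.04837826 -0.09536711] 8.675
-12.322798653862131 [[ 0.003  0.977 -0.213]
 [ 0.003 -0.213 -0.977]
 [-1.     0.003 -0.003]]
```

View pics/w4.png

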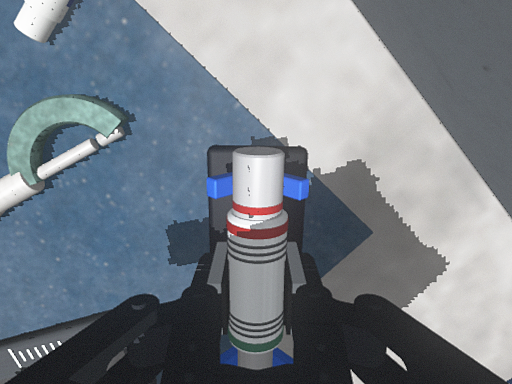

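```bash
python3 -m pendant '[[1,-0.5,0,0,0,0,0],[1,-1,0,0,0,0,0],[1,-1.5,0,0,0,0,0],[1,-1.5,-1,0,-0.15,0,0],[1,-1.5,-2,0,-0.29,0,0],[1,-1.5,-3.675,-0.03,-0.29,0,0],[1,-1.5,-3.675,-0.03,-0.29,0,0],[1,-1,-3.675,-0.03,-0.29,0,0],[1,-0.5,-3.675,-0.03,-0.29,0,0],[1,-0.3,-3.675,-0.03,-0.29,0,0],[1,-0.3,-3.675,-0.03,-0.29,0,0],[1,-0.3,-3.675,-0.03,-0.29,0,0]]'; python3 - <<'E'
from h import *
s=env.read_state();print(s['contact_force'],s['ft_torque'],s['clock'])
R=Rn.from_euler('xyz',s['eef_rot']).as_matrix();print(np.degrees(np.arctan2(R[1,1],R[0,1])),R.round(3))
a=eyes.grab_frame("wrist")[:,:,::-1];b=eyes.grab_frame("scene")[:,:,::-1]
cv2.imwrite('pics/w5r.png',a);cv2.imwrite('pics/s5r.png',b)
o=np.zeros((600,800,3),np.uint8)
o[:300,:400]=cv2.resize(a,(400,300),interpolation=2)
o[:,400:]=cv2.resize(b[150:270,200:280+0],(400,600),interpolation=2)
t=eyes.grab_frame("top")[:,:,::-1];cv2.imwrite('pics/t5r.png',t);o[300:,:400]=cv2.resize(t[150:234,190:302],(400,300),interpolation=2)
cv2.imwrite('pics/m5.png',o)
E
```

```text
clock: 10.22
tool_pos: [0.4812, 0.1719, 0.0335]
eef_rot: [2.083, 1.565, 0.587]
contact_force: [-1.0, -0.2, -2.0]
width: 0.0219
[-0.96299549 -0.24765556 -2.04291574] [0.02580355 0.00508448 0.00366221] 10.225
4.274142878674104 [[ 0.005  0.997  0.075]
 [ 0.003  0.075 -0.997]
 [-1.     0.005 -0.003]]
```

View pics/m5.png

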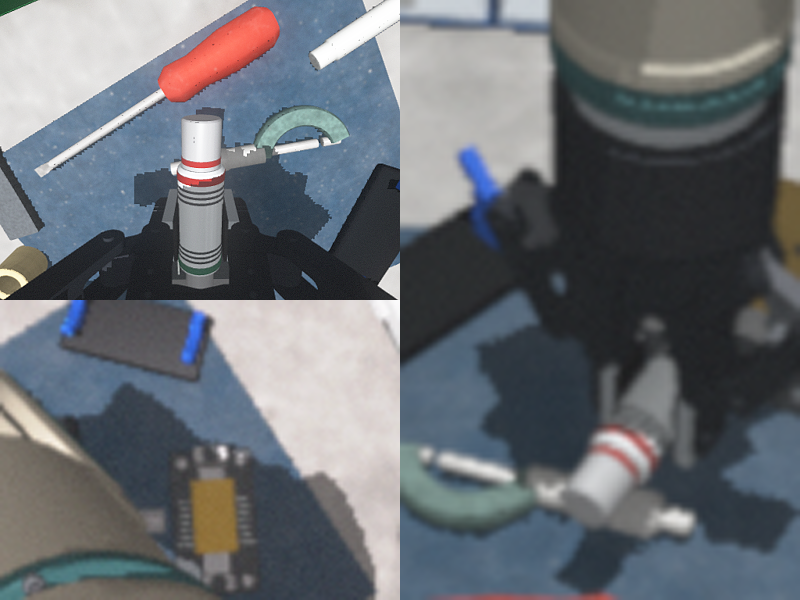

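```bash
python3 - <<'E'
from h import *
t=cv2.imread('pics/t5r.png');c=cam("top")
for u in (231,233,235,236,237): print(u,t[203:221,u].astype(int).sum(1).tolist())
print(t[211,226:246].astype(int).sum(1).tolist())
for v in (211,212,213): print(v,onz(c,(235.5,v),.06).round(4))
m=cv2.inRange(cv2.cvtColor(t,cv2.COLOR_BGR2HSV),(18,120,90),(32,255,255))[190:235,235:270]
y,x=np.where(m);r=cv2.minAreaRect(np.c_[x,y].astype(np.float32));b=cv2.boxPoints(r)+[235,190];print(r);P=np.array([onz(c,q,.084) for q in b]);print(P.round(4),P.mean(0).round(4))
E
```

```text
231 [186, 199, 199, 194, 202, 237, 305, 324, 351, 329, 314, 303, 253, 246, 251, 253, 248, 255]
233 [194, 187, 191, 197, 196, 235, 306, 324, 377, 367, 341, 309, 230, 205, 232, 245, 244, 249]
235 [192, 189, 203, 185, 200, 242, 287, 302, 323, 325, 311, 281, 226, 195, 204, 225, 280, 260]
236 [185, 177, 183, 185, 197, 216, 222, 243, 237, 236, 237, 239, 207, 194, 191, 195, 238, 294]
237 [175, 181, 187, 187, 171, 184, 190, 194, 196, 210, 203, 193, 200, 200, 180, 187, 206, 296]
[266, 252, 281, 278, 311, 351, 369, 377, 368, 323, 237, 196, 186, 194, 217, 235, 242, 222, 280, 308]
211 [0.4858 0.1122 0.06  ]
212 [0.4833 0.1121 0.06  ]
213 [0.4809 0.1121 0.06  ]
((14.5, 20.0), (20.0, 11.0), 90.0)
[[0.5112 0.0918 0.084 ]
 [0.5118 0.0659 0.084 ]
 [0.4648 0.065  0.084 ]
 [0.4643 0.0908 0.084 ]] [0.488  0.0784 0.084 ]
```

```bash
python3 -m pendant '[[1,0,0,0.2,0,0,0],[1,0,0,0.35,0,0,0],[1,0,0,0.4,0,0,0],[1,0,0,0.45,0,0,0],[1,0,0,0.5,0,0,0],[1,0,0,0.5,0,0,0]]'
```

```text
clock: 11.12
tool_pos: [0.4823, 0.1518, 0.0333]
eef_rot: [2.099, 1.566, 0.603]
contact_force: [0.6, 0.4, -2.3]
width: 0.022
```

```bash
python3 -m pendant '[[1,0,0,0.04,0,0,0],[1,0,0,0.08,0,0,0],[1,0,0,0.12,0,0,0],[1,0,0,0.12,0,0,0]]'
```

```text
clock: 11.62
tool_pos: [0.4828, 0.1468, 0.0333]
eef_rot: [2.079, 1.566, 0.582]
contact_force: [-0.9, -0.5, -1.4]
width: 0.0221
```

```bash
python3 -m pendant '[[1,0,0,0.04,0,0,0],[1,0,0,0.08,0,0,0],[1,0,0,0.12,0,0,0],[1,0,0,0.12,0,0,0]]'
```

```text
clock: 12.12
tool_pos: [0.4831, 0.1418, 0.0332]
eef_rot: [2.064, 1.566, 0.567]
contact_force: [0.1, -0.2, -1.9]
width: 0.0218
```

```bash
python3 -m pendant '[[1,0,0,0.05,0,0,0],[1,0,0,0.1,0,0,0],[1,0,0,0.15,0,0,0],[1,0,0,0.2,0,0,0],[1,0,0,0.2,0,0,0]]'; python3 -m pendant '[[1,0,0,0.05,0,0,0],[1,0,0,0.1,0,0,0],[1,0,0,0.15,0,0,0],[1,0,0,0.15,0,0,0]]'
```

```text
clock: 12.75
tool_pos: [0.4837, 0.1335, 0.0332]
eef_rot: [2.048, 1.566, 0.551]
contact_force: [1.1, -0.6, -1.7]
width: 0.0224
clock: 13.25
tool_pos: [0.4841, 0.1272, 0.0332]
eef_rot: [2.023, 1.566, 0.525]
contact_force: [-0.1, -0.4, -2.1]
width: 0.0225
```

```bash
python3 -m pendant '[[1,0,0,0.03,0,0,0],[1,0,0,0.06,0,0,0],[1,0,0,0.09,0,0,0],[1,0,0,0.09,0,0,0]]'; python3 -m pendant '[[1,0,0,0.025,0,0,0],[1,0,0,0.05,0,0,0],[1,0,0,0.05,0,0,0]]'
```

```text
clock: 13.75
tool_pos: [0.4844, 0.1235, 0.0332]
eef_rot: [2.01, 1.566, 0.512]
contact_force: [-0.3, -0.6, -1.0]
width: 0.0224
clock: 14.12
tool_pos: [0.4846, 0.1214, 0.0332]
eef_rot: [1.999, 1.566, 0.501]
contact_force: [0.3, -0.0, -1.8]
width: 0.0224
```

```bash
python3 -m pendant '[[1,0,0,0.03,0,0,0],[1,0,0,0.05,0,0,0],[1,0,0,0.05,0,0,0]]'; python3 -m pendant '[[1,0,0,0.025,0,0,0],[1,0,0,0.05,0,0,0],[1,0,0,0.05,0,0,0]]'
```

```text
clock: 14.5
tool_pos: [0.4847, 0.1201, 0.0332]
eef_rot: [2.149, 1.566, 0.651]
contact_force: [-1.6, 3.7, -2.2]
width: 0.0221
clock: 14.88
tool_pos: [0.4847, 0.12, 0.0332]
eef_rot: [2.399, 1.564, 0.903]
contact_force: [-1.8, 5.5, -1.2]
width: 0.0223
```

```bash
python3 -m pendant '[[1,0,0,0.04,0,0,0],[1,0,0,0.06,0,0,0],[1,0,0,0.06,0,0,0]]'; python3 -m pendant '[[1,0,0,-0.1,0,0,0],[1,0,0,-0.3,0,0,0],[1,0,0,-0.5,0,0,0],[1,0,0,-0.7,0,0,0],[1,0,0,-0.9,0,0,0],[1,0,0,-1.15,0,0,0],[1,0,0,-1.15,0,0,0],[1,-0.6,0,-1.15,0,0,0],[1,-1.3,0,-1.15,0,0,0],[1,-1.9,0,-1.15,0,0,0],[1,-1.9,0,-1.15,0,0,0]]'; python3 - <<'E'
from h import *
s=env.read_state();print(s['q'].round(2) if hasattr(s['q'],'round') else s['q'])
R=Rn.from_euler('xyz',s['eef_rot']).as_matrix();print(R.round(4))
E
```

```text
clock: 15.25
tool_pos: [0.4846, 0.12, 0.0333]
eef_rot: [2.556, 1.561, 1.062]
contact_force: [-2.8, 6.1, -1.3]
width: 0.0223
clock: 16.62
tool_pos: [0.4819, 0.1653, 0.111]
eef_rot: [2.364, 1.558, 0.869]
contact_force: [0.1, 0.2, -2.6]
width: 0.0221
[-0.15  0.61 -0.34  2.01  0.36  0.56 -0.66]
[[ 0.0082  0.997   0.0763]
 [ 0.0097  0.0763 -0.997 ]
 [-0.9999  0.0089 -0.0091]]
```

```bash
python3 -m pendant '[[1,0,0,1,0,-0.006,-0.006],[1,0,0,2.2,0,-0.006,-0.006],[1,0,0,3.4,0,-0.006,-0.006],[1,0,-0.035,4.35,0,-0.006,-0.006],[1,0,-0.035,4.35,0,-0.006,-0.006],[1,0.8,-0.035,4.35,0,-0.006,-0.006],[1,1.5,-0.035,4.35,0,-0.006,-0.006],[1,1.9,-0.035,4.35,0,-0.006,-0.006],[1,1.9,-0.035,4.35,0,-0.006,-0.006],[1,1.9,-0.035,4.35,0,-0.006,-0.006]]'; python3 - <<'E'
from h import *
s=env.read_state();R=Rn.from_euler('xyz',s['eef_rot']).as_matrix();print(R.round(4))
a=eyes.grab_frame("wrist")[:,:,::-1]; t=eyes.grab_frame("top")[:,:,::-1];cv2.imwrite('pics/w6r.png',a);cv2.imwrite('pics/t6r.png',t)
b=eyes.grab_frame("scene")[:,:,::-1];cv2.imwrite('pics/s6r.png',b)
o=np.zeros((600,800,3),np.uint8);o[:,:400]=cv2.resize(a[150:384,178:334],(400,600),interpolation=2)
o[:300,400:]=cv2.resize(t[165:255,220:340],(400,300),interpolation=2);o[300:,400:]=cv2.resize(b[150:240,230:350],(400,300),interpolation=2)
cv2.imwrite('pics/m6.png',o)
E
```

```text
clock: 17.88
tool_pos: [0.4945, -0.0069, 0.0335]
eef_rot: [2.42, 1.566, 0.926]
contact_force: [-0.2, 0.1, -1.8]
width: 0.0225
[[ 0.0028  0.997   0.0771]
 [ 0.0037  0.0771 -0.997 ]
 [-1.      0.0031 -0.0035]]
```

View pics/m6.png

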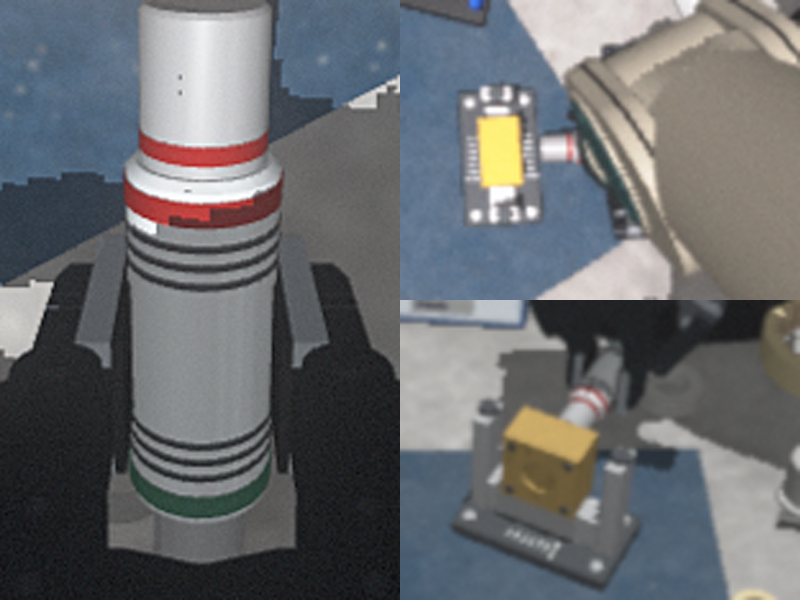

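```bash
python3 -m pendant '[[1,0,0,-0.15,0,0,0],[1,0,0,-0.28,0,0,0],[1,0,0,-0.33,0,0,0],[1,0,0,-0.37,0,0,0],[1,0,0,-0.37,0,0,0]]'; python3 -m pendant '[[1,0,0,-0.03,0,0,0],[1,0,0,-0.06,0,0,0],[1,0,0,-0.06,0,0,0]]'
```

```text
clock: 18.65
tool_pos: [0.4938, 0.0074, 0.0341]
eef_rot: [2.196, 1.566, 0.702]
contact_force: [-0.0, -0.7, -0.9]
width: 0.022
clock: 19.02
tool_pos: [0.4936, 0.0099, 0.0341]
eef_rot: [2.22, 1.566, 0.726]
contact_force: [-0.3, 0.2, -2.4]
width: 0.0222
```

```bash
python3 -m pendant '[[1,0.02,0,-0.0,0,0,0],[1,0.02,0,-0.03,0,0,0],[1,0.02,0,-0.05,0,0,0],[1,0.02,0,-0.05,0,0,0]]';python3 -m pendant '[[1,0,0,-0.02,0,0,0],[1,0,0,-0.04,0,0,0],[1,0,0,-0.04,0,0,0]]'
```

```text
clock: 19.52
tool_pos: [0.4934, 0.0121, 0.0333]
eef_rot: [2.225, 1.565, 0.731]
contact_force: [0.5, -0.4, -2.0]
width: 0.022
clock: 19.9
tool_pos: [0.4933, 0.0134, 0.0333]
eef_rot: [2.173, 1.566, 0.678]
contact_force: [0.0, -0.9, -1.5]
width: 0.0225
```

```bash
python3 -m pendant '[[1,0,0,-0.03,0,0,0],[1,0,0,-0.05,0,0,0],[1,0,0,-0.05,0,0,0],[1,0,0,-0.05,0,0,0]]'
```

```text
clock: 20.4
tool_pos: [0.4932, 0.0135, 0.0334]
eef_rot: [1.756, 1.567, 0.26]
contact_force: [1.5, -5.5, -2.1]
width: 0.0223
```

```bash
python3 -m pendant '[[1,0,0,-0.05,0,0,0],[1,0,0,-0.06,0,0,0],[1,0,0,-0.06,0,0,0],[1,0,0,-0.06,0,0,0]]'; python3 -m pendant '[[1,0,0,0.1,0,0,0],[1,0,0,0.35,0,0,0],[1,0,0,0.6,0,0,0],[1,0,0,0.6,0,0,0],[1,-0.7,0,0.6,0,0,0],[1,-1.4,0,0.6,0,0,0],[1,-2,0,0.6,0,0,0],[1,-2,0,0.6,0,0,0],[1,-2,1,-0.4,0.1,0,0],[1,-2,2,-1.4,0.2,0,0],[1,-2,3,-2.4,0.292,0,0],[1,-2,3.5,-2.88,0.292,0,0],[1,-2,3.5,-2.88,0.292,0,0],[1,-2,3.5,-2.88,0.292,0,0],[1,-2,3.5,-2.88,0.292,0,0]]'; python3 - <<'E'
from h import *
s=env.read_state();R=Rn.from_euler('xyz',s['eef_rot']).as_matrix();print(R.round(4),np.degrees(np.arctan2(R[1,1],R[0,1])))
print(rows([.6238,.1392,.0212],[2.443,1.567,.657]))
E
```

```text
clock: 20.9
tool_pos: [0.493, 0.0135, 0.0334]
eef_rot: [0.938, 1.567, -0.56]
contact_force: [0.7, -6.5, -1.8]
width: 0.022
clock: 22.78
tool_pos: [0.6232, 0.137, 0.113]
eef_rot: [0.657, 1.567, -1.134]
contact_force: [0.5, -0.3, -2.3]
width: 0.0221
[[ 0.0016  0.9757 -0.219 ]
 [-0.0034 -0.219  -0.9757]
 [-1.      0.0023  0.0029]] -12.64877229809123
[2.294, -0.002, -0.065, -0.006, 0.006, 0.0]
```

```bash
python3 -m pendant '[[1,0.8,0,-0.065,-0.006,0.006,0],[1,1.5,0,-0.065,-0.006,0.006,0],[1,1.9,0,-0.065,-0.006,0.006,0],[1,2.1,0,-0.065,-0.006,0.006,0],[1,2.2,0,-0.065,-0.006,0.006,0],[1,2.25,0,-0.065,-0.006,0.006,0],[1,2.28,0,-0.065,-0.006,0.006,0],[1,2.28,0,-0.065,-0.006,0.006,0]]'
```

```text
clock: 23.78
tool_pos: [0.6241, 0.1392, 0.0221]
eef_rot: [2.427, 1.567, 0.641]
contact_force: [-0.2, 0.7, -2.1]
width: 0.0224
```

```bash
python3 -m pendant '[[1,0.02,0,0,0,0,0],[1,0.03,0,0,0,0,0],[1,0.03,0,0,0,0,0]]'; python3 -m pendant '[[0.55,0,0,0,0,0,0],[0.4,0,0,0,0,0,0],[0.2,0,0,0,0,0,0],[0,0,0,0,0,0,0],[0,0,0,0,0,0,0],[0,0,0,0,0,0,0],[0,0,0,0,0,0,0]]'; python3 -m pendant '[[0,-0.5,0,0,0,0,0],[0,-1.2,0,0,0,0,0],[0,-2,0,0,0,0,0],[0,-3.3,0,0,0,0,0],[0,-3.3,0,0,0,0,0],[0,-3.3,0,0,0,0,0],[0,-3.3,0,0,0,0,0]]'
python3 - <<'E'
from h import *
a=eyes.grab_frame("wrist")[:,:,::-1];b=eyes.grab_frame("scene")[:,:,::-1]
o=np.zeros((600,800,3),np.uint8);o[:384,:512]=a;o[400:600,:400]=cv2.resize(b[140:240,150:350],(400,200),interpolation=2);cv2.imwrite('pics/f.png',o)
E
```

```text
clock: 24.15
tool_pos: [0.6242, 0.1393, 0.0216]
eef_rot: [2.375, 1.566, 0.589]
contact_force: [-1.9, -0.1, 5.3]
width: 0.0221
clock: 25.02
tool_pos: [0.6242, 0.1393, 0.0216]
eef_rot: [2.373, 1.566, 0.587]
contact_force: [-0.0, 0.0, 0.3]
width: 0.0851
clock: 25.9
tool_pos: [0.6228, 0.1386, 0.1526]
eef_rot: [2.605, 1.568, 0.82]
contact_force: [0.6, -0.5, 0.3]
width: 0.0854
```

View pics/f.png

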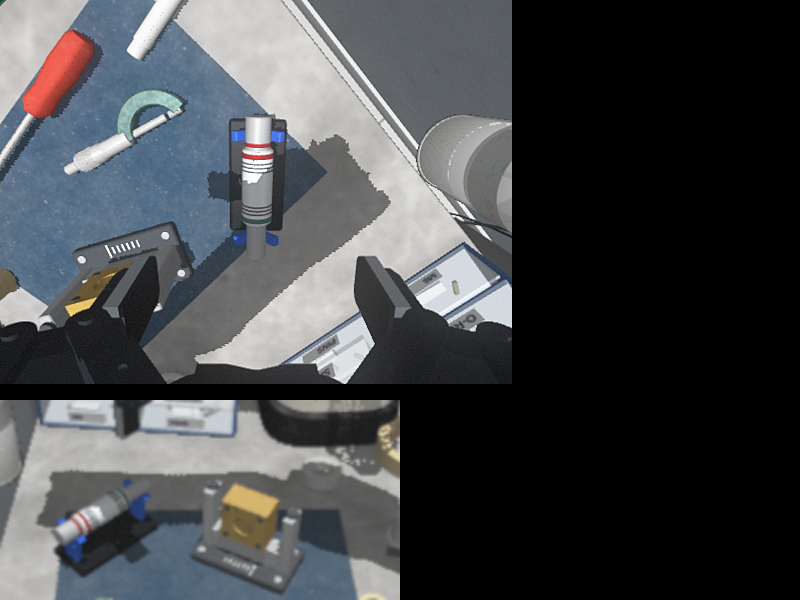

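The picture shows the gauge lying in both V posts, red band up at (258,150) and green at (257,220). The gripper is clear and the other items have not moved.

```bash
python3 -c "
from cell import ticket; print(ticket.close_job())"
```

```text
the job is handed in; nothing more can be done
None
```

The bush has been checked and the job handed in at about 26 s, with the gauge back in its rest and the gripper clear. The bore took the go end and refused the no-go end, as it should.

- **Go end:** it went into the +y face of the bush with no side contact. After 52 mm of travel the handle met the plate with about 6 N, where I expected it to be fully home, and I drew it out again.
- **No-go end:** I offered it from the opposite face. It stopped within about 0.2 mm of where the recess step should be. I pressed it at about 6 N for roughly half a second to confirm it was refused, then withdrew it.
- **Last checks:** the final picture shows the gauge lying in both V posts and the other items where they were. Force on the open gripper, raised clear, was near zero.

**What went wrong or disagreed:**
- **Two failed grasps:** the fingertips are really about 27 mm farther back than the stated tool geometry suggests. My first two tries closed on top of the handle and pressed on the gauge in its rest with about 20 N. After I lowered the tool, the third grasp held.
- **Plate position:** in the images the plate sat about midway between the posts. I could not match that to the stated 4 to 26 mm offset from the zero line, so I worked from the plate's measured position.

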